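# Prop the bread bin open to air

## Robot

A 6-joint arm with a two-finger parallel gripper is mounted at the origin on the work surface. World frame = base frame: x ahead of the robot, y to its left, z up, the work surface at z = 0. Lengths are in m, angles in rad, forces in N, time in s.
With the tool pointing down it reaches from about 0.325 to 0.75 m from the base axis. Payload 7.6 kg.
Tool frame: the origin (TCP) lies where the fingers leave the gripper's body, on its centre line; the fingertips stand 73 mm ahead of it and the grasp point (between the pads) lies 54 mm ahead of it; z points along the fingers, y is the direction in which the jaws open and shut (so a half turn about z gives the same grasp; the last joint's range is limited). The gripper opens to 85 mm and grips with 20 to 120 N. Pads are 22 mm wide; open, the fingers measure 114 mm over their backs; the gripper's body (76 mm by 85 mm) begins 54 mm behind the grasp point. The pads swing forward as they close: fully open they stand 13 mm farther back than shut.
Start: joints at [1.045, 0.052, 1.401, -0, 1.689, -0.07], TCP at [0.231, 0.471, 0.304] pointing down, gripper open.
Joint ranges: [-2.9, 2.9], [-0.91, 2.17], [0.12, 2.37], [-1.06, 4.2], [0.26, 2.73], [-2.93, 2.93]. Speed limits (rad/s): [2.57, 2.57, 3.01, 3.14, 3.14, 3.14].

## Interface

Orientations are given as a 3x3 rotation matrix whose columns are the frame's x, y, z axes.
In Python, from station import robot gives the robot as it stands.
- The arm moves only by the shell command python3 -m handwheel 'ROWS' [FORCE]. ROWS is a JSON object of lists of equal length, an entry for each row: "fingers": the opening, from 0 (shut) to 1 (fully open); "linear": the shift along the tool's x, y, z in m, a list of three; "turn": the turn about the tool's z in degrees. In form: {"fingers": [fingers, ...], "linear": [[x, y, z], ...], "turn": [turn, ...]}. A call has 1 to 20 rows; each row is the pose to reach, as a shift and turn from the pose measured when the call began, along the tool's axes at that moment; what a row does not reach only later rows make up. A row lasts 1/12 s, in which the tool goes at most 41.7 mm and 7.16 degrees, less where a joint would pass 70% of its speed; a pose out of reach is approached as far as the arm can. A call with a gripper value outside its range is refused whole. The fingers move at their own pace and stop on an object; FORCE is the grip in N (left out, the last holds). Time passes only in rows, so rows that repeat a pose let the fingers close. It gives the time, the measured TCP pose, the force and the opening at its end, in the units of the state.
- robot.observe(): the state, without advancing time (a new reading comes with each control period).
- robot.grab_frame(name): name is "scene" or "top" or "wrist"; returns a dict with "pixels" (480x640x3 uint8, blue, green, red), "vertical_fov" (degrees; the focal length in pixels is half the picture's height over the tangent of half this angle, whatever the lens; pixels are square), "cx", "cy" (the principal point, pixels), "R" (3x3) and "t" (3): a world point X has camera coordinates R X + t; the wrist camera has in their place "mount" (4x4, takes a point from camera to tool coordinates, whose origin is the TCP and whose axes are the flange's). Camera axes: x right, y down, z forward; pixel columns grow to the right and rows downward; lengths in m; the calibration is good to about 2 mm. A picture is of the moment at which its call begins: read the wrist's pose just before it. There is no depth.
- robot.close_job(): hands the job in, once; it reports no verdict.
The state is a dict: "clock": time; "joint_positions": joint angles; "dq": joint speeds; "joint_torque": joint torques, N m; "ee_pos": TCP position; "tcp_rot": TCP orientation; "wrist_force": force on the tool from outside, world axes, zero at the start; "moment": the same for the moment, N m; "gripper_width": opening from 0.0 (shut) to 1.0 (fully open).
Only numpy, scipy, OpenCV 4.12 (cv2) and the standard library are available. Lean on these libraries where they do the work, as an engineer would, in place of code of your own. Each camera call takes 0.05 s, during which the arm holds its last target. There are 200 camera calls.

## Task

The bread bin has been washed out: leave it airing with its lid propped on its own stay. Lift the lid back, flip up the red stay that lies folded inside, then bring the lid gently down, without dropping or forcing it, until the stay's white roller is lodged against the hinge side of the lid's front batten and carries the lid. Let go, and leave everything else on the boards where it is.

Things in the scene. Friction and masses are not known exactly. Their poses are not given: they have to be found in the camera images.
- bread_bin: Green wooden bread bin with a pine lid, 210 mm deep (its x), 320 mm wide (its y), 90 mm high without the lid, walls 10 mm, floor top 12 mm up; it stands firm and does not move. Origin at the centre of its underside; -x is its front (handle side), +x its hinge side, z up. Inside there is only the folded stay.
- lid (a joint): Angle of the lid in rad: 0 shut, grows as its front edge swings up and over to the hinge side, stop at 1.75. Nothing holds the lid (12 mm pine, about 0.5 kg): below about 1.57 it falls shut, beyond that it leans back on its stop and stays there.
- lid_hinge (a point): Middle of the lid's hinge axis, which runs along the bin's y at the rear top edge: 105 mm behind the bin's origin and 90 mm up. Its axes turn with the lid and are those of the bin when shut. The lid's underside passes through it.
- lid_handle (a point): Centre of the lid's steel bar handle: a round bar 10 mm thick, 130 mm long, parallel to the hinge, 252 mm from the hinge axis and 6 mm above the plane of the lid's underside. It stands 42 mm off the lid's front edge, on two posts 60 mm either side of the centre. The bar can turn between the fingers.
- batten (a point): Middle of the hinge-side face of the front batten, a wooden strip 14 mm deep and 270 mm long across the lid's underside. This face is 188 mm from the hinge axis; the point lies 7 mm below the underside. The stay's roller lodges against this face.
- stay_bracket: Small brass bracket inside the bin's front wall that carries the stay; fixed, but anywhere along that wall from 85 mm left to 85 mm right of the middle. Origin on the stay's pivot axis (along the bin's y): 85 mm in front of the bin's origin, 64 mm above its underside. Its axes are those of the bin.
- stay (a joint): Angle of the stay in rad: 0 folded flat, pointing at the hinge; grows as its free end swings up and over towards the front, stop 1.75. A friction pivot: it stays where left. Set at 1.05 to 1.15, its roller meets the underside short of the batten and, pressed with a few N, rolls on and lodges, stay then at 1.20 to 1.25, lid 0.67 to 0.80. Below 0.95 it may jam early; above 1.25 it misses the batten.
- stay_grip (a point): Point of the red stay bar 90 mm from its pivot, where to pinch it: 12 mm thick (along the bin's y), 14 mm high, bar end at 106 mm. A steel strip with a white nylon roller (14 mm across) at its end is clamped on it by a wing nut 45 mm from the pivot. How far the strip is drawn out differs and is not measured: the roller's centre is 144 to 160 mm from the pivot.
- lunch_box: Bystander: aluminium lunch box with a latch, 130 x 195 x 75 mm; origin at the centre of its underside.
- butter_dish: Bystander: brown ceramic butter dish with cover and round knob, 105 x 165 x 90 mm; origin at the centre of its underside.
- cup_a: Bystander: blue plastic cup, 76 mm across, 85 mm high; origin at the centre of its underside.
- cup_b: Bystander: the other blue plastic cup, the same size.
- canister: Bystander: stainless steel canister with a clip-on lid, 106 mm across, 138 mm high; origin at the centre of its underside.

How it is judged:
At the end, for the whole second after the job is handed in: The lid rests at 0.65 to 0.83 rad with at least 0.5 N on the stay, the stay stands at 1.165 to 1.275 rad (its roller within about 7 mm of the batten or against it), and the lid is still (contact force between bread_bin and stay_bracket above 0.5 N and value of joint stay between 1.165 and 1.275 rad and value of joint lid between 0.65 and 0.83 rad and velocity of joint lid between -0.02 and 0.02 rad/s); the robot touches nothing.
It fails at once if the lid is dropped: it swings shut faster than 1.8 rad/s (velocity of joint lid below -1.8 rad/s).
It fails at once if the lid is forced down on the stay with more than 60 N (contact force between bread_bin and stay_bracket above 60 N).
It fails at once if a bystander is shifted by more than 25 mm (distance of any of lunch_box, butter_dish, cup_a, cup_b, canister from where it was at the start of the episode above 0.025 m).
It also fails if it takes over 72 s, if anything falls off the work surface, if the arm or the gripper's body presses on something with over 40 N, if the wrist force passes 120 N, or if a joint passes its speed limit or range.

## Working session

There is one attempt and no reset: what is moved stays moved. The work goes in short steps, Python scripts to look and compute and a shell command to move; the robot and the scene stay as the last step left them, time stands still between calls to the robot, and variables do not carry over. Pictures are saved under pics/ and viewed, about 8 in all and at most 12, crops included, and the job is handed in when it is done.

```bash
mkdir -p pics; ls
python3 - <<'E'
from station import robot
import cv2,numpy as np
s=robot.observe(); print(s['clock'],s['ee_pos'],np.round(s['tcp_rot'],3).tolist())
for n in ("scene","top"):
    f=robot.grab_frame(n); cv2.imwrite(f'pics/{n}0.png',f['pixels'])
    print(n,f['vertical_fov'],f['cx'],f['cy'],np.array(f['R']).tolist(),list(f['t']))
E
```

```text
pics
0.0 [0.2309848  0.47124512 0.3030601 ] [[-0.898, 0.44, -0.001], [0.44, 0.898, -0.001], [0.0, -0.002, -1.0]]
scene 47.04635783177131 318.4703907685864 241.97640034927718 [[-0.7548764166900456, 0.6558651235553538, 0.0015922402198062606], [0.4734190148930383, 0.546564657076137, -0.6907543065178458], [-0.4539119208204408, -0.5206803389210751, -0.7230877905193343]] [np.float64(0.41024991001575245), np.float64(-0.180042603956247), np.float64(1.8157728398332313)]
top 42.96308180733671 319.8334436695812 242.34615712278205 [[0.012659350237808472, -0.9997236860636854, -0.01980637207551485], [-0.9937144699983856, -0.010374976465231977, -0.11146260350078306], [0.11122631418591279, 0.021092922665745476, -0.9935712333023904]] [np.float64(0.0011394584646871558), np.float64(0.5159077460632298), np.float64(1.7086324097733787)]
```

View pics/top0.png

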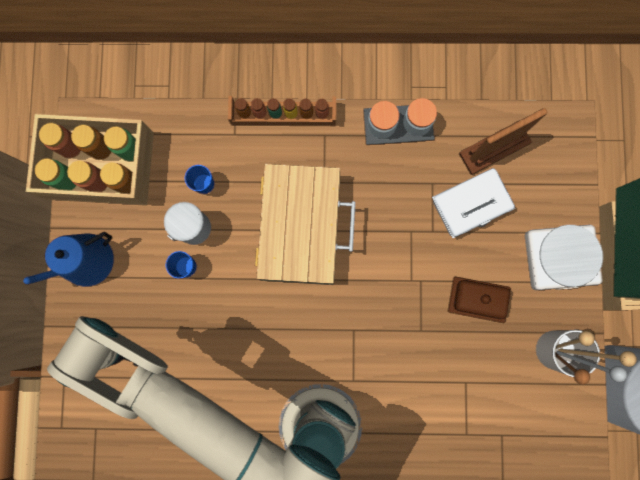

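View pics/scene0.png

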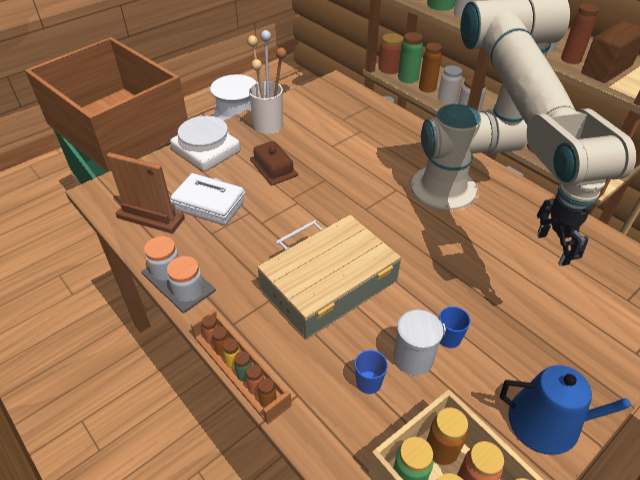

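The top view shows the bin near (300,224) with its handle to the right, so the front faces world -y. Canister and cups stand to the left, behind the hinge. Now I'll compute the bin pose.

```bash
cat > h.py <<'E'
import numpy as np,cv2,json
from station import robot
def grab(n,name):
    s=robot.observe(); f=robot.grab_frame(n); cv2.imwrite(f'pics/{name}.png',f['pixels'])
    F=240/np.tan(np.radians(f['vertical_fov']/2)); 
    if n=='wrist':
        M=np.array(f['mount']); Rt=np.array(s['tcp_rot']); p=np.array(s['ee_pos'])
        Rcw=Rt@M[:3,:3]; c=Rt@M[:3,3]+p
    else: Rcw=np.array(f['R']).T; c=-Rcw@np.array(f['t'])
    np.savez(f'pics/{name}.npz',Rcw=Rcw,c=c,F=F,cx=f['cx'],cy=f['cy']); return f['pixels']
def ray(name,uv):
    d=np.load(f'pics/{name}.npz'); uv=np.atleast_2d(uv)
    r=np.c_[(uv[:,0]-d['cx'])/d['F'],(uv[:,1]-d['cy'])/d['F'],np.ones(len(uv))]@d['Rcw'].T
    return d['c'],r
def onz(name,uv,z):
    c,r=ray(name,uv); return c+r*((z-c[2])/r[:,2])[:,None]
def proj(name,X):
    d=np.load(f'pics/{name}.npz'); q=(np.atleast_2d(X)-d['c'])@d['Rcw']
    return np.c_[d['F']*q[:,0]/q[:,2]+d['cx'],d['F']*q[:,1]/q[:,2]+d['cy']]
try:
    b=json.load(open('bin.json')); O=np.array(b['O']); yaw=b['yaw']
    B=np.array([[np.cos(yaw),-np.sin(yaw),0],[np.sin(yaw),np.cos(yaw),0],[0,0,1]])
    def w(p): return B@np.array(p)+O       # bin->world
except FileNotFoundError: pass
def goal(P,jaw,depth=0.054):
    "shift in tool axes & turn to put the point 'depth' ahead of TCP at world P with tool y along jaw"
    s=robot.observe(); R=np.array(s['tcp_rot']); p=np.array(s['ee_pos'])
    j=R.T@np.asarray(jaw,float); a=np.degrees(np.arctan2(-j[0],j[1])); a=(a+90)%180-90
    t=np.asarray(P,float)-p+np.array([0,0,depth])
    return np.round(R.T@t,4),round(a,1)
E
python3 - <<'E'
from h import *
grab('top','t1');grab('scene','s1')
def marks(ok):
    pass
q=onz('t1',[(264,165),(340,168),(334,283),(258,280)],.102);print(q.round(4))
print(onz('t1',[(353,203),(350.5,249)],.096).round(4))
import scipy.optimize as so
t=np.array([(264,165),(340,168),(334,283),(258,280)])
sc=np.array([(346,219),(399.5,262),(309,314),(260,267)])  # lid top corners approx in scene
q2=onz('s1',sc,.102);print(q2.round(4))
im=cv2.resize(cv2.imread('pics/t1.png')[140:310,240:380],None,fx=4,fy=4,interpolation=2)
im2=cv2.resize(cv2.imread('pics/s1.png')[205:345,245:415],None,fx=4,fy=4,interpolation=2)
cv2.imwrite('pics/c1.png',im);cv2.imwrite('pics/c2.png',im2)
E
```

```text
[[ 0.7219  0.1631  0.102 ]
 [ 0.715  -0.0476  0.102 ]
 [ 0.3973 -0.0342  0.102 ]
 [ 0.4031  0.1721  0.102 ]]
[[ 0.6184 -0.0843  0.096 ]
 [ 0.4909 -0.0784  0.096 ]]
[[ 0.4193 -0.0241  0.102 ]
 [ 0.424   0.1876  0.102 ]
 [ 0.713   0.1599  0.102 ]
 [ 0.712  -0.0389  0.102 ]]
```

View pics/c1.png

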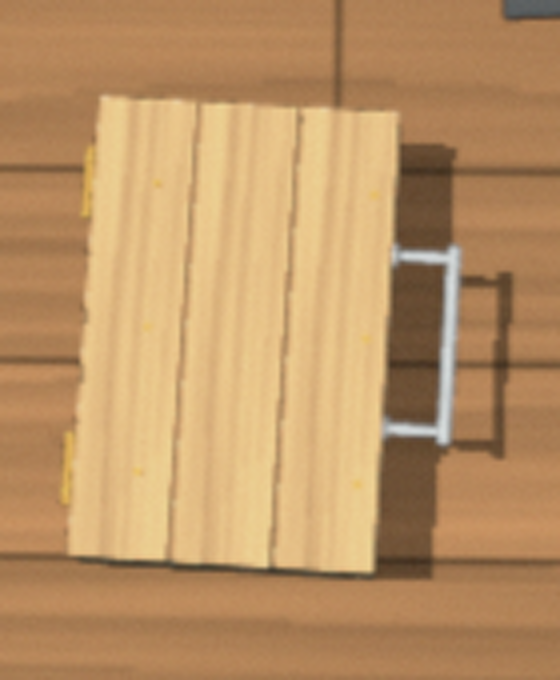

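The crop shows the lid corners at (101,96), (399,112), (375,574), (68,555) and the bar ends at (455,246), (443,445). I'll fit the pose.

```bash
python3 - <<'E'
from h import *
from scipy.optimize import least_squares
uv=np.array([(101,96),(399,112),(375,574),(68,555),(456,246),(443,445)])/4-.375+[240,140]
# bin frame: x toward hinge (+y world) => yaw~90deg ; bin y -> world -x
m=np.array([(.105,-.16,.102),(-.105,-.16,.102),(-.105,.16,.102),(.105,.16,.102),(-.147,-.065,.096),(-.147,.065,.096)])
def X(v): c,s=np.cos(v[2]),np.sin(v[2]); return np.c_[c*m[:,0]-s*m[:,1]+v[0],s*m[:,0]+c*m[:,1]+v[1],m[:,2]]
r=least_squares(lambda v:(proj('t1',X(v))-uv).ravel(),[.56,.06,1.6])
print(r.x,np.round(r.fun.reshape(-1,2),1).tolist())
json.dump(dict(O=[r.x[0],r.x[1],0],yaw=r.x[2]),open('bin.json','w'))
E
python3 - <<'E'
from h import *
P=w([-.147,0,.096]); print('handle',P,'hinge',w([.105,0,.09]))
print(goal(P,B[:,0])); s=robot.observe();print(s['wrist_force'],s['gripper_width'])
E
```

```text
[0.56155897 0.06466959 1.52412168] [[-0.5, -0.2], [0.7, -0.1], [0.1, 0.1], [-0.4, 0.3], [-0.3, 1.4], [0.4, -1.5]]
handle [ 0.55470028 -0.08217032  0.096     ] hinge [0.56645803 0.16955524 0.09      ]
(array([-0.5343, -0.3544,  0.1537]), np.float64(-23.4))
[ 0.07598048 -0.200279    0.41607082] 0.9986504793407014
```

```bash
python3 -m handwheel '{"fingers":[0.35,0.35,0.35,0.35,0.35,0.35,0.35,0.35,0.35,0.35,0.35,0.35,0.35,0.35,0.35,0.35,0.35,0.35,0.35,0.35],"linear":[[-0.027,-0.018,0],[-0.054,-0.036,0],[-0.081,-0.054,0],[-0.108,-0.072,0],[-0.135,-0.09,0],[-0.166,-0.11,0],[-0.198,-0.131,0],[-0.23,-0.153,0],[-0.265,-0.176,0],[-0.3,-0.199,0],[-0.335,-0.222,0],[-0.37,-0.245,0.01],[-0.405,-0.268,0.02],[-0.44,-0.292,0.03],[-0.475,-0.315,0.05],[-0.505,-0.335,0.06],[-0.525,-0.348,0.07],[-0.534,-0.354,0.08],[-0.534,-0.354,0.08],[-0.534,-0.354,0.08]],"turn":[-2,-4,-6,-8,-10,-12,-14,-16,-18,-20,-22,-23.4,-23.4,-23.4,-23.4,-23.4,-23.4,-23.4,-23.4,-23.4]}' 40
python3 - <<'E'
from h import *
P=w([-.147,0,.096]);print(goal(P,B[:,0]),robot.observe()['gripper_width'])
im=grab('wrist','w1')
for d in(-.06,.06): print(proj('w1',w([-.147,d,.096])))
E
```

```text
clock: 1.87
ee_pos: [0.5543, -0.0818, 0.2228]
tcp_rot: [[-0.999, 0.048, -0.003], [0.048, 0.999, -0.0], [0.003, -0.0, -1.0]]
wrist_force: [-0.2, -0.5, -0.5]
gripper_width: 0.345
(array([-0.0006, -0.0003,  0.0728]), np.float64(-0.1)) 0.34520149034928144
[[316.98071937 352.72032206]]
[[316.8724574  160.70095735]]
```

View pics/w1.png

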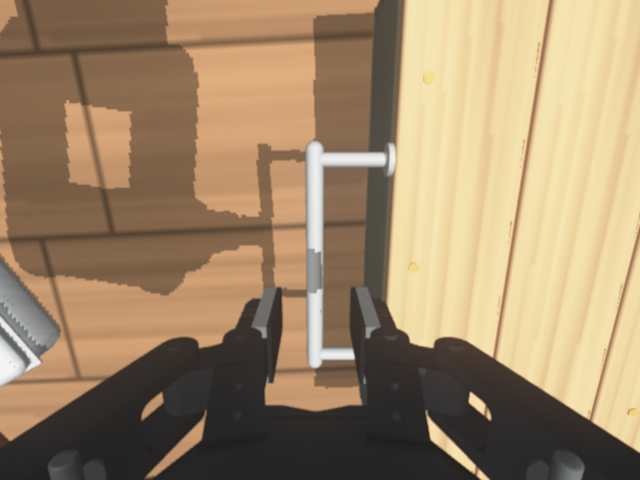

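The wrist view agrees with the fit: bar at u≈315, posts at v≈159 and 353. The fingers straddle it clear of the lid edge (u≈395). Descend and grip.

```bash
python3 -m handwheel '{"fingers":[0.35,0.35,0.35,0.35,0.35,0,0,0,0,0],"linear":[[0,0,0.02],[0,0,0.04],[0,0,0.06],[0,0,0.073],[0,0,0.073],[0,0,0.073],[0,0,0.073],[0,0,0.073],[0,0,0.073],[0,0,0.073]],"turn":[0,0,0,0,0,0,0,0,0,0]}' 40
python3 - <<'E'
from h import *
s=robot.observe();R=np.array(s['tcp_rot']);p=np.array(s['ee_pos'])
g=p+R@[0,0,.054]; print('grip in bin',B.T@(g-O))
def hb(t): return w([.105-.252*np.cos(t)-.006*np.sin(t),0,.09+.252*np.sin(t)+.006*np.cos(t)])
for t in np.arange(0.0,1.75,.1): print(round(t,2),(R.T@(hb(t)-hb(0))).round(3).tolist())
print((R.T@(hb(1.68)-hb(0))).round(3).tolist())
E
```

```text
clock: 2.75
ee_pos: [0.5546, -0.0823, 0.1527]
tcp_rot: [[-0.999, 0.048, 0.001], [0.048, 0.999, -0.004], [-0.001, -0.004, -1.0]]
wrist_force: [-0.9, -6.7, -2.3]
gripper_width: 0.1
grip in bin [-1.47370417e-01  1.19616410e-05  9.86706564e-02]
0.0 [0.0, 0.0, 0.0]
0.1 [-0.0, 0.001, -0.025]
0.2 [-0.0, 0.004, -0.05]
0.3 [-0.0, 0.009, -0.074]
0.4 [-0.0, 0.017, -0.098]
0.5 [-0.0, 0.028, -0.12]
0.6 [-0.0, 0.04, -0.141]
0.7 [-0.0, 0.055, -0.161]
0.8 [-0.0, 0.071, -0.179]
0.9 [-0.0, 0.09, -0.195]
1.0 [-0.0, 0.11, -0.21]
1.1 [-0.0, 0.132, -0.222]
1.2 [-0.0, 0.154, -0.232]
1.3 [-0.0, 0.178, -0.239]
1.4 [-0.0, 0.202, -0.244]
1.5 [-0.0, 0.227, -0.247]
1.6 [0.0, 0.252, -0.247]
1.7 [0.0, 0.278, -0.244]
[0.0, 0.273, -0.245]
```

```bash
python3 -m handwheel '{"fingers":[0,0,0,0,0,0,0,0,0,0,0,0,0,0,0,0,0,0,0,0],"linear":[[0,0.001,-0.015],[0,0.004,-0.045],[0,0.009,-0.074],[0,0.017,-0.098],[0,0.028,-0.12],[0,0.04,-0.141],[0,0.055,-0.161],[0,0.071,-0.179],[0,0.09,-0.195],[0,0.11,-0.21],[0,0.132,-0.222],[0,0.154,-0.232],[0,0.178,-0.239],[0,0.202,-0.244],[0,0.215,-0.246],[0,0.227,-0.247],[0,0.24,-0.247],[0,0.252,-0.247],[0,0.265,-0.246],[0,0.277,-0.244]],"turn":[0,0,0,0,0,0,0,0,0,0,0,0,0,0,0,0,0,0,0,0]}'
python3 - <<'E'
from h import *
s=robot.observe();R=np.array(s['tcp_rot']);p=np.array(s['ee_pos'])
g=B.T@(p+R@[0,0,.054]-O);print('grip in bin',g,s['wrist_force'],s['gripper_width'],'lid',np.arctan2(g[2]-.09,.105-g[0]))
grab('scene','s2')
im=cv2.imread('pics/s2.png'); cv2.imwrite('pics/s2c.png',im)
grab('top','t2');im=cv2.imread('pics/t2.png')
E
```

```text
clock: 4.42
ee_pos: [0.5674, 0.1959, 0.3995]
tcp_rot: [[-0.999, 0.048, 0.007], [0.048, 0.999, -0.002], [-0.007, -0.001, -1.0]]
wrist_force: [-0.9, 0.9, 13.0]
gripper_width: 0.099
grip in bin [ 1.31324119e-01 -3.49581365e-05  3.45484388e-01] [-0.87384721  0.86469602 12.9963695 ] 0.09901811161150342 lid 1.6734701216426657
```

View pics/t2.png

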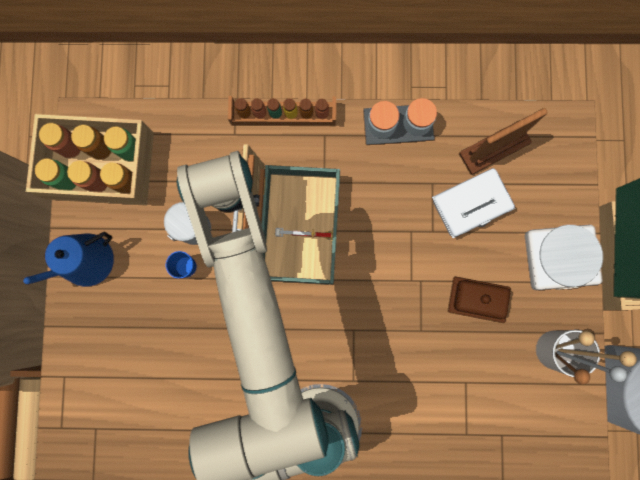

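The lid is up at about 1.67. The stay lies at v≈234, from its red end (u≈332) to the roller (u≈278). Next I'll ease the lid onto its stop, release, back off, and crop.

```bash
python3 -m handwheel '{"fingers":[0,0,0,0,0.35,0.35,0.35,0.35,0.35,0.35,0.35,0.35],"linear":[[0,0.005,0.001],[0,0.01,0.002],[0,0.014,0.003],[0,0.014,0.003],[0,0.014,0.003],[0,0.014,0.003],[0,0.014,0.003],[0,0.014,-0.02],[0,0.014,-0.05],[0,0.014,-0.05],[0,-0.1,-0.05],[0,-0.2,-0.05]],"turn":[0,0,0,0,0,0,0,0,0,0,0,0]}'
python3 - <<'E'
from h import *
print(robot.observe()['wrist_force'])
grab('top','t3')
im=cv2.resize(cv2.imread('pics/t3.png')[160:290,225:345],None,fx=4.5,fy=4.5,interpolation=2)
cv2.imwrite('pics/t3c.png',im)
E
```

```text
clock: 5.52
ee_pos: [0.5637, 0.1283, 0.4486]
tcp_rot: [[-0.999, 0.042, 0.007], [0.042, 0.999, -0.001], [-0.007, -0.0, -1.0]]
wrist_force: [0.8, -0.5, 0.8]
gripper_width: 0.347
[ 0.77450057 -0.50393998  0.75332275]
```

View pics/t3c.png

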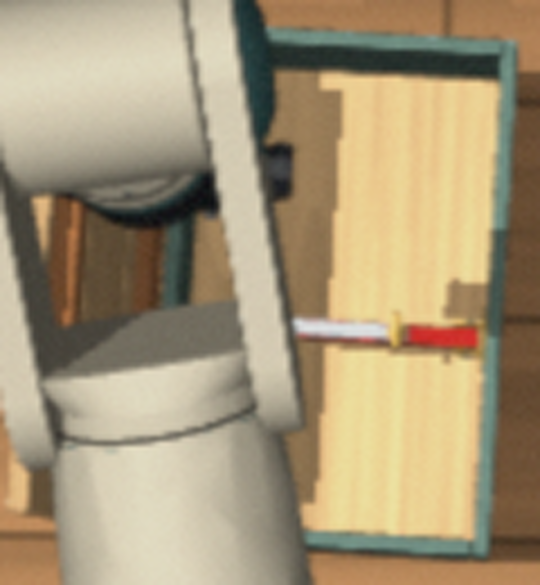

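The crop shows the stay's centre line at about (441,336) (red) and (345,328) (steel strip). Wing nut at (396,330).

Run:
```python
from h import *
uv=np.array([(441,336),(345,328),(396,331)])/4.5-.4+[225,160]
q=onz('t3',uv,.071); print(((q-O)@B).round(4))
q=onz('t3',[(278,232)],.064); print(((q-O)@B).round(4))
import os
yb=float(np.mean(((onz('t3',uv[:2],.072)-O)@B)[:,1])); print(yb)
P=w([.005,yb,.064]);print(P,goal(P,B[:,1],.062))
im=cv2.resize(cv2.imread('pics/t2.png')[205:260,265:345],None,fx=8,fy=8,interpolation=2)
cv2.imwrite('pics/t2c.png',im)
```

```text
[[-0.0671  0.0246  0.071 ]
 [-0.0075  0.023   0.071 ]
 [-0.0391  0.0231  0.071 ]]
[[0.0581 0.0244 0.064 ]]
0.02392707778412792
[0.53789124 0.07078053 0.064     ] (array([ 0.0257, -0.05  ,  0.3233]), np.float64(89.8))
```

View pics/t2c.png

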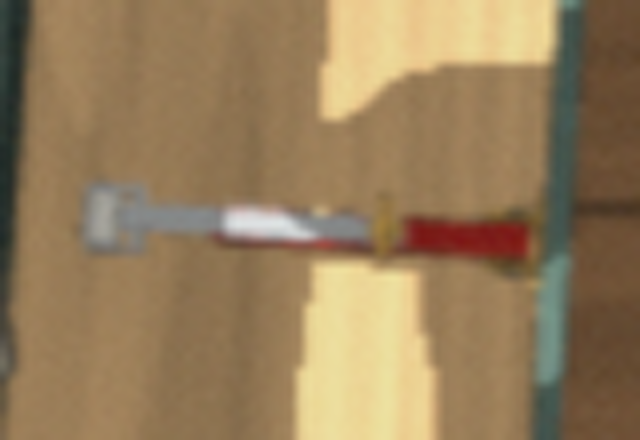

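```bash
python3 -m handwheel '{"fingers":[0.5,0.5,0.5,0.5,0.5,0.5,0.5,0.5,0.5,0.5,0.5,0.5,0.5,0.5,0.5,0.5],"linear":[[0,-0.02,0],[0.01,-0.04,0],[0.02,-0.05,0.02],[0.026,-0.05,0.04],[0.026,-0.05,0.06],[0.026,-0.05,0.08],[0.026,-0.05,0.1],[0.026,-0.05,0.12],[0.026,-0.05,0.15],[0.026,-0.05,0.18],[0.026,-0.05,0.2],[0.026,-0.05,0.22],[0.026,-0.05,0.24],[0.026,-0.05,0.25],[0.026,-0.05,0.25],[0.026,-0.05,0.25]],"turn":[7,14,21,28,35,42,49,56,63,70,77,84,89.8,89.8,89.8,89.8]}'
python3 - <<'E'
from h import *
yb=.0242
for x in(-.08,.005,.06):print(proj('w1',w([x,yb,.07]))) if 0 else None
grab('wrist','w2')
print(goal(w([.004,yb,.064]),B[:,1],.064),robot.observe()['joint_positions'])
for x in(-.085,.005,.021,.06):print(x,proj('w2',w([x,yb,.071])))
E
```

```text
clock: 6.9
ee_pos: [0.5371, 0.071, 0.1995]
tcp_rot: [[0.045, 0.999, 0.007], [0.999, -0.045, -0.004], [-0.004, 0.007, -1.0]]
wrist_force: [0.3, 0.5, 0.4]
gripper_width: 0.501
(array([-0.001 , -0.0005,  0.0725]), np.float64(0.1)) [ 0.06497534  0.15244659  1.50126394 -0.00441505  1.47946966  0.11052696]
-0.085 [[314.2357843  387.56884179]]
0.005 [[314.3947512  260.40608711]]
0.021 [[314.42709882 234.53018098]]
0.06 [[314.51219488 166.4590997 ]]
```

View pics/w2.png

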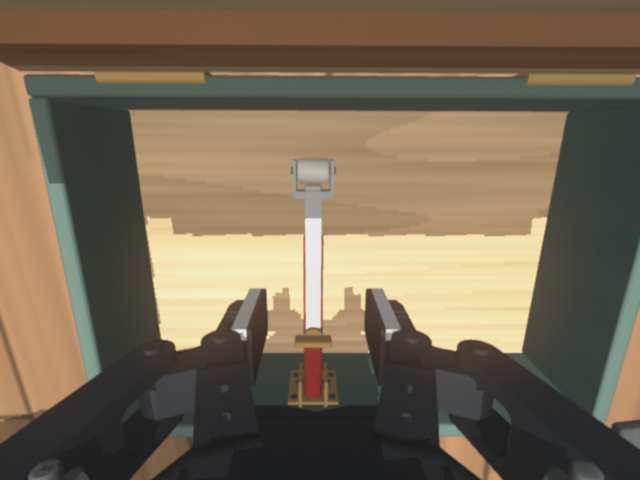

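The stay is centred between the fingers at u≈313, with the roller axle at v≈171, so the strip is short (L≈0.145). Descend and pinch.

```bash
python3 -m handwheel '{"fingers":[0.5,0.5,0.5,0.5,0.5,0.5,0,0,0,0,0,0],"linear":[[-0.001,0,0.02],[-0.001,0,0.04],[-0.001,0,0.055],[-0.001,0,0.065],[-0.001,0,0.072],[-0.001,0,0.072],[-0.001,0,0.072],[-0.001,0,0.072],[-0.001,0,0.072],[-0.001,0,0.072],[-0.001,0,0.072],[-0.001,0,0.072]],"turn":[0,0,0,0,0,0,0,0,0,0,0,0]}' 30
python3 - <<'E'
from h import *
s=robot.observe();R=np.array(s['tcp_rot']);p=np.array(s['ee_pos'])
g=B.T@(p+R@[0,0,.064]-O);print('grip in bin',g,s['wrist_force'],s['gripper_width'])
r=g[0]+.085
for t in [.1,.2,.3,.4,.5,.6,.7,.8,.9,.95,1.,1.05,1.1,1.15]: print(t,(R.T@(B@[r*np.cos(t)-r,0,r*np.sin(t)])).round(3).tolist())
E
```

```text
clock: 7.95
ee_pos: [0.5366, 0.07, 0.1286]
tcp_rot: [[0.045, 0.999, 0.003], [0.999, -0.045, -0.004], [-0.004, 0.004, -1.0]]
wrist_force: [-11.2, 0.8, 3.0]
gripper_width: 0.13
grip in bin [0.00396126 0.02499025 0.06455268] [-11.2180766    0.78851747   2.98947118] 0.12974468999414962
0.1 [-0.0, 0.0, -0.009]
0.2 [-0.002, 0.0, -0.018]
0.3 [-0.004, 0.0, -0.026]
0.4 [-0.007, 0.0, -0.035]
0.5 [-0.011, 0.0, -0.043]
0.6 [-0.016, 0.0, -0.05]
0.7 [-0.021, 0.0, -0.057]
0.8 [-0.027, 0.0, -0.064]
0.9 [-0.034, 0.0, -0.07]
0.95 [-0.037, 0.0, -0.072]
1.0 [-0.041, 0.0, -0.075]
1.05 [-0.045, 0.0, -0.077]
1.1 [-0.049, 0.0, -0.079]
1.15 [-0.053, 0.0, -0.081]
```

```bash
python3 -m handwheel '{"fingers":[0,0,0,0,0,0,0,0,0,0,0,0,0,0],"linear":[[0,-0.001,-0.009],[-0.002,-0.001,-0.018],[-0.004,-0.001,-0.026],[-0.007,-0.001,-0.035],[-0.011,-0.001,-0.043],[-0.016,-0.001,-0.05],[-0.021,-0.001,-0.057],[-0.027,-0.001,-0.064],[-0.034,-0.001,-0.07],[-0.037,-0.001,-0.072],[-0.041,-0.001,-0.075],[-0.045,-0.001,-0.077],[-0.049,-0.001,-0.079],[-0.049,-0.001,-0.079]],"turn":[0,0,0,0,0,0,0,0,0,0,0,0,0,0]}'
python3 - <<'E'
from h import *
s=robot.observe();R=np.array(s['tcp_rot']);p=np.array(s['ee_pos'])
g=B.T@(p+R@[0,0,.064]-O);print('grip in bin',g,s['wrist_force'],s['moment'],s['gripper_width'],np.arctan2(g[2]-.064,g[0]+.085),np.hypot(g[2]-.064,g[0]+.085))
grab('scene','s3')
p=proj('s3',w([-.085,.024,.064]))[0];print(p)
x,y=int(p[0]),int(p[1])
cv2.imwrite('pics/s3c.png',cv2.resize(cv2.imread('pics/s3.png')[y-80:y+40,x-60:x+80],None,fx=4,fy=4,interpolation=2))
E
```

```text
clock: 9.12
ee_pos: [0.5334, 0.0212, 0.2087]
tcp_rot: [[0.045, 0.999, 0.005], [0.999, -0.045, -0.003], [-0.003, 0.005, -1.0]]
wrist_force: [2.7, 1.6, -0.6]
gripper_width: 0.128
grip in bin [-0.0449231   0.02577606  0.14470128] [ 2.69087708  1.6401006  -0.63537631] [ 0.34390815 -0.62660219 -0.07149377] 0.12836895180399607 1.1098659784200975 0.09010468795622911
[316.67577288 248.40559687]
```

View pics/s3c.png

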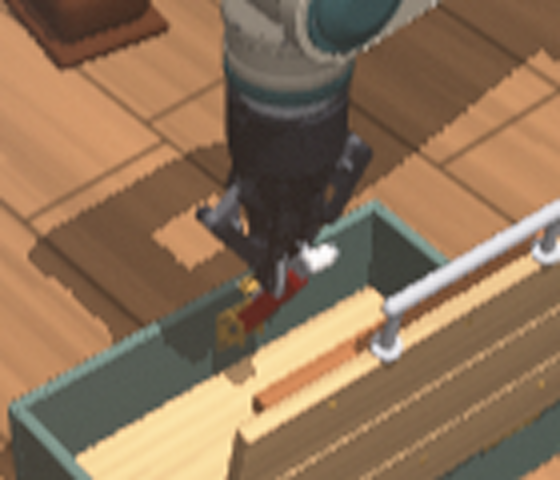

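The stay is up and held by its red bar, at about 1.11 rad by the grip. Release, rise, and check its angle.

```bash
python3 -m handwheel '{"fingers":[0.25,0.5,0.5,0.5,0.5,0.5,0.5,0.5,0.5,0.5,0.5,0.5,0.4,0.35,0.35,0.35,0.35,0.35],"linear":[[0,0,0],[0,0,0],[0,0,0],[0,0,0],[0,0,-0.02],[0,0,-0.05],[0,0,-0.085],[0,0,-0.12],[0,0,-0.16],[0,0,-0.2],[0,0,-0.24],[0,0,-0.25],[0,0,-0.25],[0,0,-0.25],[0,0,-0.25],[0,0,-0.25],[0,0,-0.25],[0,0,-0.25]],"turn":[0,0,0,0,0,0,0,0,0,-7,-14,-21,-28,-35,-42,-49,-56,-63]}'
python3 - <<'E'
from h import *
print(robot.observe()['wrist_force'])
def hb(t): return w([.105-.252*np.cos(t)-.006*np.sin(t),0,.09+.252*np.sin(t)+.006*np.cos(t)])
print(goal(hb(1.75),B[:,0]))
grab('scene','s4')
x,y=316,248
im=cv2.imread('pics/s4.png')[y-90:y+50,x-80:x+80]
cv2.imwrite('pics/s4c.png',cv2.resize(im,None,fx=5,fy=5,interpolation=2)[:600])
for a in(1.0,1.1,1.2):
  for L in(.106,.145): print(a,L,(proj('s4',w([-.085+L*np.cos(a),.024,.064+L*np.sin(a)]))[0]-[x-80,y-90])*5)
print((proj('s4',hb(1.75))[0]-[x-80,y-90])*5)
E
```

```text
clock: 10.67
ee_pos: [0.532, 0.0223, 0.4585]
tcp_rot: [[-0.873, 0.488, 0.004], [0.488, 0.873, -0.003], [-0.006, -0.001, -1.0]]
wrist_force: [-0.2, 0.9, 0.1]
gripper_width: 0.349
[-0.24812027  0.93197915  0.11251971]
(array([0.0597, 0.1803, 0.0671]), np.float64(-26.6))
1.0 0.106 [470.94495022 398.55568389]
1.0 0.145 [498.11288557 377.05477874]
1.1 0.106 [460.02793437 381.64017748]
1.1 0.145 [482.78047164 353.36961274]
1.2 0.106 [448.53346346 365.51110842]
1.2 0.145 [466.63234581 330.83338363]
[683.47206052 351.86389911]
```

View pics/s4c.png

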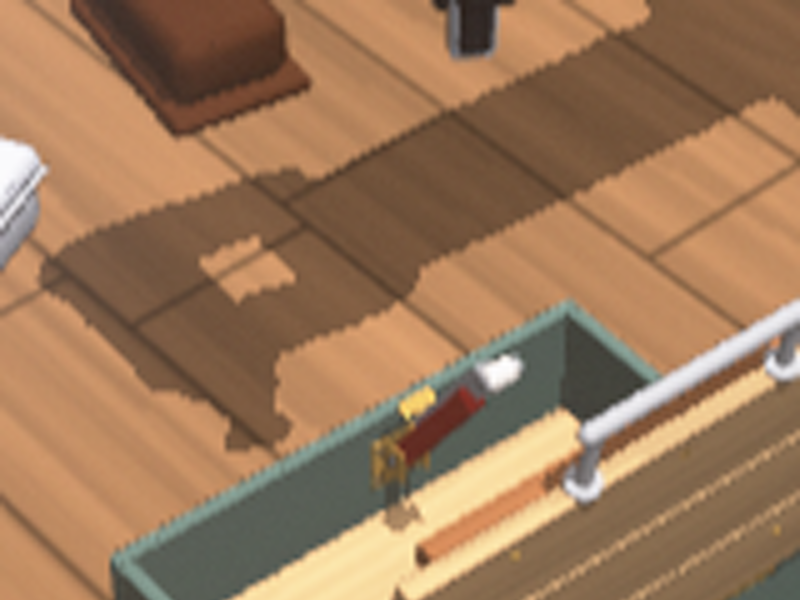

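The scene view shows the roller at (500,372) in the crop, which matches about 1.0 rad rather than 1.1. So the stay is a bit low. I'll measure it from above with closed fingers on the hinge side, ready to nudge.

Run:
```python
from h import *
print(goal(w([.035,.024,.247]),B[:,0],.073))
```

```text
(array([0.0323, 0.0723, 0.1382]), np.float64(-26.1))
```

```bash
python3 -m handwheel '{"fingers":[0,0,0,0,0,0,0,0],"linear":[[0.01,0.03,0.03],[0.02,0.06,0.06],[0.032,0.072,0.09],[0.032,0.072,0.12],[0.032,0.072,0.138],[0.032,0.072,0.138],[0.032,0.072,0.138],[0.032,0.072,0.138]],"turn":[-7,-14,-21,-26.1,-26.1,-26.1,-26.1,-26.1]}'
python3 - <<'E'
from h import *
s=robot.observe();R=np.array(s['tcp_rot']);p=np.array(s['ee_pos']);print(s['gripper_width'],B.T@(p+R@[0,0,.073]-O))
grab('wrist','w3')
for a in(.9,.95,1.,1.05,1.1,1.15):
  for L in(.145,): print(a,L,proj('w3',w([-.085+L*np.cos(a),.024,.064+L*np.sin(a)]))[0])
print('pivot',proj('w3',w([-.085,.024,.064]))[0], 'front inner edge',proj('w3',w([-.095,.024,.09]))[0],proj('w3',w([-.105,.024,.09]))[0])
E
```

```text
clock: 11.38
ee_pos: [0.5397, 0.1002, 0.3223]
tcp_rot: [[-0.999, 0.049, 0.007], [0.049, 0.999, -0.003], [-0.007, -0.003, -1.0]]
wrist_force: [-0.1, -0.9, 1.3]
gripper_width: -0.0
-0.0004271640313211367 [0.03425065 0.02297087 0.24931762]
0.9 0.145 [272.25549913 251.50387694]
0.95 0.145 [262.21693997 253.66557205]
1.0 0.145 [251.53865457 255.75659904]
1.05 0.145 [240.25640828 257.75934759]
1.1 0.145 [228.41603673 259.65574715]
1.15 0.145 [216.07363076 261.42757572]
pivot [191.93321639 214.55806691] front inner edge [170.55592017 220.77578506] [159.20881694 220.79358781]
```

View pics/w3.png

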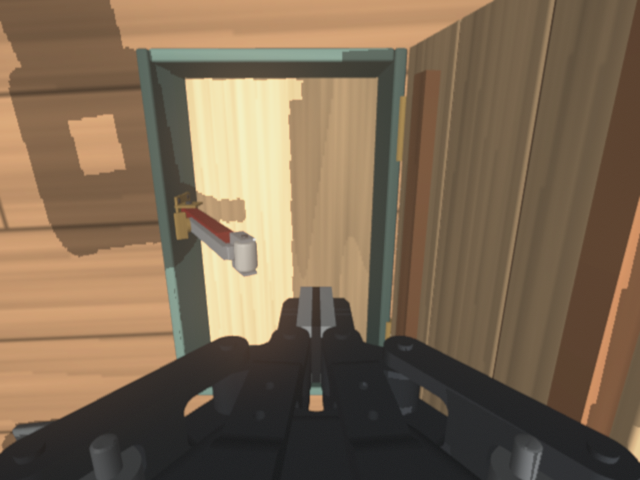

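The wrist view puts the roller at (244,253), about 1.03 rad. I'll nudge it gently forward with the closed fingertips.

```bash
python3 -m handwheel '{"fingers":[0,0,0,0,0,0,0,0,0],"linear":[[0,0,0.025],[0,0,0.05],[0,0,0.071],[0,0,0.071],[0,-0.012,0.071],[0,-0.022,0.071],[0,-0.029,0.071],[0,-0.034,0.071],[0,-0.034,0.071]],"turn":[0,0,0,0,0,0,0,0,0]}'
cat > m.py <<'E'
from h import *
import sys
n=sys.argv[1]; grab('wrist',n); s=robot.observe();R=np.array(s['tcp_rot']);p=np.array(s['ee_pos']);print(s['wrist_force'],B.T@(p+R@[0,0,.073]-O))
for a in(.95,1.,1.05,1.1,1.15,1.2): print(a,proj(n,w([-.085+.145*np.cos(a),.024,.064+.145*np.sin(a)]))[0])
E
python3 m.py w4
```

```text
clock: 12.18
ee_pos: [0.5391, 0.0646, 0.2532]
tcp_rot: [[-0.999, 0.051, 0.01], [0.051, 0.999, -0.003], [-0.011, -0.003, -1.0]]
wrist_force: [-0.4, 0.5, 0.2]
gripper_width: 0.001
[ 0.29251205 -0.10521485 -0.62824886] [-0.00074116  0.02191681  0.17975886]
0.95 [319.60473261 300.50666953]
1.0 [305.68770595 304.7675371 ]
1.05 [290.62408667 308.91087823]
1.1 [274.46072744 312.89169424]
1.15 [257.26782235 316.66264574]
1.2 [239.14018419 320.17506352]
```

View pics/w4.png

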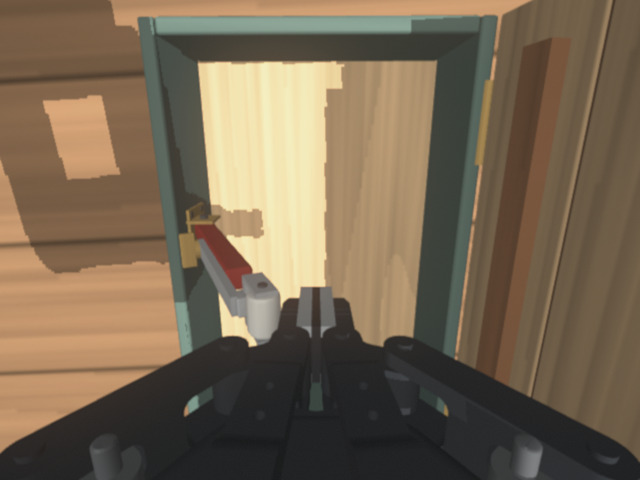

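The roller is at about (262,306), touching the finger: about 1.12 rad by both the image and the contact geometry, which is in the wanted range. I've used all 12 views, so from here I rely on numbers. Back off and rise.

```bash
python3 -m handwheel '{"fingers":[0,0,0,0,0,0.1,0.35,0.35,0.35,0.35,0.35],"linear":[[0,0.01,0],[0,0.025,0],[0,0.025,-0.03],[0,0.025,-0.07],[0,0.025,-0.11],[0,0.025,-0.15],[0,0.025,-0.18],[0,0.025,-0.2],[0,0.025,-0.2],[0,0.025,-0.2],[0,0.025,-0.2]],"turn":[0,0,0,0,0,0,0,0,0,0,0]}'
python3 - <<'E'
from h import *
def hb(t,y=0): return w([.105-.252*np.cos(t)-.006*np.sin(t),y,.09+.252*np.sin(t)+.006*np.cos(t)])
for t in(1.65,1.7,1.75,1.8): print(t,(proj('s4',hb(t,-.065))[0]-[236,158])*5,(proj('s4',hb(t,.065))[0]-[236,158])*5)
print(goal(hb(1.75),B[:,0]))
# roller brightness centroid from top camera
f=grab('top','t5'); 
hsv=cv2.cvtColor(f,cv2.COLOR_BGR2HSV)
for a in(1.0,1.1,1.2):print(a,proj('t5',w([-.085+.146*np.cos(a),.024,.064+.146*np.sin(a)]))[0])
x0,y0=270,215
m=((hsv[...,1]<50)&(hsv[...,2]>140))[y0:250,x0:340]
print('\n'.join(''.join('#' if v else '.' for v in r) for r in m))
E
```

```text
clock: 13.15
ee_pos: [0.5383, 0.0914, 0.4511]
tcp_rot: [[-0.999, 0.05, 0.007], [0.05, 0.999, -0.003], [-0.008, -0.003, -1.0]]
wrist_force: [0.4, 0.7, 0.3]
gripper_width: 0.348
1.65 [533.06096808 379.17000971] [753.63875094 252.13850309]
1.7 [551.77846588 398.1956683 ] [772.51693181 269.72930584]
1.75 [570.51133116 418.32317639] [791.32419743 288.41020939]
1.8 [589.18905816 439.49106146] [809.98975677 308.12547699]
(array([-0.0236,  0.1187,  0.0601]), np.float64(-0.2))
1.0 [298.49507265 227.1532668 ]
1.1 [303.22488146 227.04522705]
1.2 [308.27629942 227.01951622]
......................#########.................................#.....
......................#########.................................##....
......................#########.................................#.....
......................##########................................#.....
......................##########................................##....
......................##########......................................
......................##########................................#.....
.......................#########..
[... 1253 characters left out ...]
...............##########....................................
........................##########.............................#......
........................##########............................##......
........................##########.............................#......
........................##########.............................#......
.........................#########............................##......
.........................#########............................##......
.........................##########...........................##......
.........................#########............................##......
.........................##########...........................##......
```

The top camera also puts the roller near u≈305.5, about 1.12–1.15 rad. Now regrip the handle.

```bash
python3 -m handwheel '{"fingers":[0.35,0.35,0.35,0.35,0.35,0.35,0.35,0.35,0.35,0.35,0,0,0,0,0,0],"linear":[[-0.005,0.03,0],[-0.012,0.06,0],[-0.024,0.09,0],[-0.024,0.119,0],[-0.024,0.119,0],[-0.024,0.119,0.015],[-0.024,0.119,0.03],[-0.024,0.119,0.045],[-0.024,0.119,0.06],[-0.024,0.119,0.06],[-0.024,0.119,0.06],[-0.024,0.119,0.06],[-0.024,0.119,0.06],[-0.024,0.119,0.06],[-0.024,0.119,0.06],[-0.024,0.119,0.06]],"turn":[0,0,0,0,0,0,0,0,0,0,0,0,0,0,0,0]}' 40
cat > k.py <<'E'
from h import *
def hb(t): return w([.105-.252*np.cos(t)-.006*np.sin(t),0,.09+.252*np.sin(t)+.006*np.cos(t)])
def lid():
    s=robot.observe();R=np.array(s['tcp_rot']);p=np.array(s['ee_pos']); g=B.T@(p+R@[0,0,.054]-O)
    th=np.arctan2(g[2]-.09,.105-g[0])-.0238
    print('grip',g.round(4),'lid',round(th,3),'r',round(np.hypot(g[2]-.09,.105-g[0]),4),'F',np.round(s['wrist_force'],1),'w',round(s['gripper_width'],3),s['clock'])
    return R,p+R@[0,0,.054],th
E
python3 - <<'E'
from k import *
R,g,th=lid()
for t in np.r_[np.arange(1.7,.95,-.05),np.arange(.95,.6,-.03)]: print(round(t,2),(R.T@(hb(t)-hb(th))).round(3).tolist())
from scipy.optimize import brentq
for L in(.144,.147):
  for a in(1.05,1.1,1.15,1.2,1.25):
    d=np.array([.105-(-.085+L*np.cos(a)),.064+L*np.sin(a)-.09]);D=np.hypot(*d)
    th=np.arctan2(d[1],d[0])+np.arcsin(.007/D); print(L,a,'lid',round(th,3),'along',round(np.sqrt(D*D-49e-6),4))
E
```

```text
clock: 14.53
ee_pos: [0.5685, 0.2087, 0.3906]
tcp_rot: [[-0.999, 0.05, 0.006], [0.05, 0.999, -0.003], [-0.006, -0.003, -1.0]]
wrist_force: [-2.2, -1.0, -3.5]
gripper_width: 0.097
grip [ 0.144  -0.0006  0.3366] lid 1.704 r 0.2497 F [-2.2 -1.  -3.5] w 0.097 14.5333
1.7 [-0.0, -0.001, -0.0]
1.65 [-0.0, -0.014, -0.002]
1.6 [-0.0, -0.026, -0.003]
1.55 [-0.0, -0.039, -0.003]
1.5 [-0.0, -0.051, -0.003]
1.45 [-0.0, -0.064, -0.002]
1.4 [-0.0, -0.076, -0.0]
1.35 [-0.0, -0.089, 0.002]
1.3 [-0.0, -0.101, 0.005]
1.25 [-0.0, -0.113, 0.008]
1.2 [-0.0, -0.124, 0.012]
1.15 [-0.0, -0.136, 0.017]
1.1 [-0.0, -0.147, 0.022]
1.05 [-0.0, -0.158, 0.028]
1.0 [-0.0, -0.169, 0.034]
0.95 [-0.0, -0.179, 0.041]
0.92 [-0.0, -0.185, 0.045]
0.89 [-0.0, -0.191, 0.05]
0.86 [-0.0, -0.196, 0.055]
0.83 [-0.0, -0.202, 0.06]
0.8 [-0.0, -0.207, 0.065]
0.77 [-0.0, -0.212, 0.07]
0.74 [-0.0, -0.217, 0.075]
0.71 [-0.0, -0.222, 0.081]
0.68 [-0.0, -0.227, 0.087]
0.65 [-0.0, -0.231, 0.092]
0.62 [-0.0, -0.236, 0.098]
0.144 1.05 lid 0.742 along 0.1541
0.144 1.1 lid 0.731 along 0.1611
0.144 1.15 lid 0.719 along 0.1682
0.144 1.2 lid 0.706 along 0.1751
0.144 1.25 lid 0.692 along 0.1819
0.147 1.05 lid 0.76 along 0.1546
0.147 1.1 lid 0.749 along 0.1618
0.147 1.15 lid 0.736 along 0.1689
0.147 1.2 lid 0.722 along 0.176
0.147 1.25 lid 0.707 along 0.1829
```

I had a sign error in the handle's 6 mm offset, which only put a mild side load on the grip earlier. I'll fix it and recompute the arc.

```bash
sed -i 's/-.006\*np.sin(t),0/+.006*np.sin(t),0/' k.py
python3 - <<'E'
from k import *
R,g,th=lid()
print((R.T@(hb(th)-g)).round(4))
for t in np.r_[np.arange(1.65,.9,-.05),np.arange(.90,.6,-.03)]: print(round(t,2),(R.T@(hb(t)-g)).round(3).tolist())
E
```

```text
grip [ 0.144  -0.0006  0.3366] lid 1.704 r 0.2497 F [-2.2 -1.  -3.5] w 0.097 14.5333
[ 0.0005  0.0004 -0.0024]
1.65 [0.0, -0.013, -0.004]
1.6 [0.0, -0.026, -0.005]
1.55 [0.0, -0.038, -0.005]
1.5 [0.0, -0.051, -0.005]
1.45 [0.0, -0.063, -0.004]
1.4 [0.0, -0.076, -0.003]
1.35 [0.0, -0.088, -0.0]
1.3 [0.0, -0.101, 0.002]
1.25 [0.0, -0.113, 0.006]
1.2 [0.0, -0.125, 0.01]
1.15 [0.0, -0.136, 0.015]
1.1 [0.0, -0.148, 0.02]
1.05 [0.0, -0.159, 0.026]
1.0 [0.0, -0.17, 0.032]
0.95 [0.0, -0.181, 0.039]
0.9 [0.0, -0.191, 0.046]
0.87 [0.0, -0.197, 0.051]
0.84 [0.0, -0.203, 0.056]
0.81 [0.0, -0.208, 0.061]
0.78 [0.0, -0.214, 0.066]
0.75 [0.0, -0.219, 0.071]
0.72 [0.0, -0.224, 0.077]
0.69 [0.0, -0.229, 0.082]
0.66 [0.0, -0.234, 0.088]
0.63 [0.0, -0.239, 0.094]
0.6 [0.0, -0.243, 0.1]
```

```bash
python3 -m handwheel '{"fingers":[0,0,0,0,0,0,0,0,0,0,0,0,0,0,0,0,0],"linear":[[0,-0.013,-0.004],[0,-0.026,-0.005],[0,-0.038,-0.005],[0,-0.051,-0.005],[0,-0.063,-0.004],[0,-0.076,-0.003],[0,-0.088,0],[0,-0.101,0.002],[0,-0.113,0.006],[0,-0.125,0.01],[0,-0.136,0.015],[0,-0.148,0.02],[0,-0.159,0.026],[0,-0.17,0.032],[0,-0.181,0.039],[0,-0.191,0.046],[0,-0.191,0.046]],"turn":[0,0,0,0,0,0,0,0,0,0,0,0,0,0,0,0,0]}'
python3 - <<'E'
from k import *
R,g,th=lid()
for t in np.r_[np.arange(.85,.6,-.02)]: print(round(t,2),(R.T@(hb(t)-g)).round(3).tolist())
E
```

```text
clock: 15.95
ee_pos: [0.5591, 0.0159, 0.3453]
tcp_rot: [[-0.999, 0.052, 0.007], [0.052, 0.999, -0.004], [-0.007, -0.004, -1.0]]
wrist_force: [3.0, 4.7, -6.6]
gripper_width: 0.096
grip [-4.900e-02 -2.000e-04  2.913e-01] lid 0.894 r 0.2535 F [ 3.   4.7 -6.6] w 0.096 15.95
0.85 [0.0, -0.008, 0.008]
0.83 [0.0, -0.012, 0.011]
0.81 [0.0, -0.015, 0.015]
0.79 [0.0, -0.019, 0.018]
0.77 [0.0, -0.023, 0.022]
0.75 [0.0, -0.026, 0.025]
0.73 [0.0, -0.03, 0.029]
0.71 [0.0, -0.033, 0.033]
0.69 [0.0, -0.036, 0.036]
0.67 [0.0, -0.04, 0.04]
0.65 [0.0, -0.043, 0.044]
0.63 [0.0, -0.046, 0.048]
0.61 [0.0, -0.049, 0.052]
```

Down slowly to about 0.77, just above expected contact.

```bash
python3 -m handwheel '{"fingers":[0,0,0,0,0,0,0],"linear":[[0,-0.006,0.006],[0,-0.012,0.011],[0,-0.015,0.015],[0,-0.019,0.018],[0,-0.021,0.02],[0,-0.023,0.022],[0,-0.023,0.022]],"turn":[0,0,0,0,0,0,0]}'
python3 - <<'E'
from k import *
R,g,th=lid()
for t in (.76,.75,.74,.73,.72,.71,.70,.69,.68,.67): print(round(t,2),(R.T@(hb(t)-g)).round(3).tolist())
E
```

```text
clock: 16.53
ee_pos: [0.558, -0.008, 0.3242]
tcp_rot: [[-0.999, 0.053, 0.008], [0.052, 0.999, -0.005], [-0.008, -0.005, -1.0]]
wrist_force: [-3.1, -2.2, 1.1]
gripper_width: 0.099
grip [-0.073  -0.0003  0.2702] lid 0.768 r 0.2533 F [-3.1 -2.2  1.1] w 0.099 16.5333
0.76 [0.0, -0.001, 0.002]
0.75 [0.0, -0.002, 0.004]
0.74 [0.0, -0.004, 0.006]
0.73 [0.0, -0.006, 0.008]
0.72 [0.0, -0.007, 0.01]
0.71 [0.0, -0.009, 0.011]
0.7 [0.0, -0.011, 0.013]
0.69 [0.0, -0.012, 0.015]
0.68 [0.0, -0.014, 0.017]
0.67 [0.0, -0.016, 0.019]
```

```bash
python3 -m handwheel '{"fingers":[0,0,0,0],"linear":[[0,-0.001,0.002],[0,-0.002,0.004],[0,-0.004,0.006],[0,-0.004,0.006]],"turn":[0,0,0,0]}'; python3 -c "
from k import *
lid()"
python3 -m handwheel '{"fingers":[0,0,0,0],"linear":[[0,-0.001,0.001],[0,-0.002,0.003],[0,-0.003,0.004],[0,-0.003,0.004]],"turn":[0,0,0,0]}'; python3 -c "
from k import *
lid()"
```

```text
clock: 16.87
ee_pos: [0.5577, -0.013, 0.3188]
tcp_rot: [[-0.999, 0.054, 0.009], [0.054, 0.999, -0.007], [-0.009, -0.007, -1.0]]
wrist_force: [-4.6, -3.8, 2.4]
gripper_width: 0.1
grip [-0.0782 -0.0003  0.2648] lid 0.738 r 0.2532 F [-4.6 -3.8  2.4] w 0.1 16.8667
clock: 17.2
ee_pos: [0.5575, -0.0164, 0.3152]
tcp_rot: [[-0.998, 0.054, 0.009], [0.054, 0.999, -0.008], [-0.01, -0.007, -1.0]]
wrist_force: [-4.5, -2.1, 2.1]
gripper_width: 0.098
grip [-0.0815 -0.0003  0.2612] lid 0.719 r 0.2532 F [-4.5 -2.1  2.1] w 0.098 17.2
```

The force is steady at a few N, so the roller is presumably rolling along the underside. Continue in small steps until it rises.

```bash
for i in 1; do python3 -m handwheel '{"fingers":[0,0,0,0],"linear":[[0,-0.001,0.001],[0,-0.0015,0.0015],[0,-0.002,0.002],[0,-0.002,0.002]],"turn":[0,0,0,0]}' >/dev/null; python3 -c "
from k import *
lid()"; done
python3 -m handwheel '{"fingers":[0,0,0,0],"linear":[[0,-0.001,0.001],[0,-0.0015,0.0015],[0,-0.002,0.002],[0,-0.002,0.002]],"turn":[0,0,0,0]}' >/dev/null
python3 - <<'E'
from k import *
R,g,th=lid()
f=grab('scene','s6')
# white roller / red bar position
hsv=cv2.cvtColor(f,cv2.COLOR_BGR2HSV)
m=((hsv[...,0]<6)|(hsv[...,0]>174))&(hsv[...,1]>170)&(hsv[...,2]>70)
v,u=np.nonzero(m[150:300,250:400]);print(len(u),u.mean()+250 if len(u) else 0,v.mean()+150 if len(u) else 0)
for a in(1.1,1.2,1.25):print(a,proj('s6',w([-.085+.08*np.cos(a),.024,.064+.08*np.sin(a)]))[0])
E
```

```text
grip [-0.0837 -0.0003  0.2591] lid 0.707 r 0.2534 F [-3.6 -0.6  1.6] w 0.103 17.5333
grip [-0.0854 -0.0003  0.2573] lid 0.697 r 0.2535 F [-3.5  1.6  2.9] w 0.098 17.8667
0 0 0
1.1 [325.09161739 237.94871138]
1.2 [323.38650157 235.547742  ]
1.25 [322.50806914 234.39839823]
```

```bash
python3 -m handwheel '{"fingers":[0,0,0,0],"linear":[[0,-0.001,0.001],[0,-0.0015,0.0015],[0,-0.0015,0.002],[0,-0.0015,0.002]],"turn":[0,0,0,0]}' >/dev/null; python3 -c "
from k import *
lid()"
python3 -m handwheel '{"fingers":[0,0,0,0],"linear":[[0,-0.001,0.001],[0,-0.0015,0.0015],[0,-0.0015,0.002],[0,-0.0015,0.002]],"turn":[0,0,0,0]}' >/dev/null; python3 -c "
from k import *
lid()"
```

```text
grip [-0.0858 -0.0004  0.2569] lid 0.695 r 0.2535 F [-6.3  5.2  8.1] w 0.096 18.25
grip [-0.0859 -0.0004  0.2568] lid 0.694 r 0.2535 F [-7.4  8.1  8.9] w 0.094 18.5833
```

Firm stop at lid 0.694 with the force rising, which matches the geometry for a lodged roller (0.69, stay about 1.245). Relax slightly, release, rise.

```bash
python3 -m handwheel '{"fingers":[0,0,0.2,0.35,0.35,0.35,0.35,0.35,0.35],"linear":[[0,0.0005,0.001],[0,0.0005,0],[0,0.0005,0],[0,0.0005,0],[0,0.0005,0],[0,0.0005,0],[0,0.0005,-0.01],[0,0.0005,-0.03],[0,0.0005,-0.05]],"turn":[0,0,0,0,0,0,0,0,0]}'
python3 -m handwheel '{"fingers":[0.35,0.35,0.35,0.35,0.35,0.35,0.35,0.35,0.35,0.35,0.35,0.35],"linear":[[0,-0.01,-0.02],[0,-0.04,-0.03],[0,-0.08,-0.04],[0,-0.12,-0.04],[0.03,-0.15,-0.04],[0.06,-0.18,-0.04],[0.09,-0.18,-0.04],[0.1,-0.18,-0.04],[0.1,-0.18,-0.04],[0.1,-0.18,-0.04],[0.1,-0.18,-0.04],[0.1,-0.18,-0.04]],"turn":[0,0,0,0,0,0,0,0,0,0,0,0]}'
python3 - <<'E'
from h import *
f=grab('top','t6');g=grab('scene','s7')
def pt(t,y,r=.252,h=.006): return w([.105-r*np.cos(t)+h*np.sin(t),y,.09+r*np.sin(t)+h*np.cos(t)])
# bar: low-saturation bright pixels
hsv=cv2.cvtColor(f,cv2.COLOR_BGR2HSV); m=(hsv[...,1]<45)&(hsv[...,2]>120)
for t in(.2,.5,.6,.65,.7,.75,.8): print(t,proj('t6',pt(t,-.065))[0].round(1),proj('t6',pt(t,0))[0].round(1),proj('t6',pt(t,.065))[0].round(1))
u0,v0=280,190
for v in range(v0,265,4): print(v,''.join('#' if x else '.' for x in m[v,u0:370]))
old=cv2.imread('pics/t1.png'); d=cv2.absdiff(f,old).max(2)>40
for n,(a,b,c,e) in dict(lunch=(430,165,520,240),butter=(445,270,515,325),cup1=(183,163,217,196),can=(162,200,208,246),cup2=(162,248,200,282)).items(): print(n,d[b:e,a:c].sum())
E
```

```text
clock: 19.33
ee_pos: [0.5564, -0.0203, 0.3613]
tcp_rot: [[-0.999, 0.051, 0.012], [0.051, 0.999, -0.003], [-0.012, -0.003, -1.0]]
wrist_force: [-0.6, -0.6, 0.9]
gripper_width: 0.353
clock: 20.33
ee_pos: [0.4478, -0.1945, 0.4005]
tcp_rot: [[-0.999, 0.05, 0.012], [0.05, 0.999, -0.003], [-0.012, -0.003, -1.0]]
wrist_force: [0.5, -0.5, -0.2]
gripper_width: 0.351
0.2 [351.6 199.1] [350.3 223.2] [349.  247.4]
0.5 [341.8 193.6] [340.4 218.6] [339.  243.9]
0.6 [336.5 191.7] [335.1 217.1] [333.6 242.7]
0.65 [333.5 190.7] [332.  216.3] [330.5 242.1]
0.7 [330.3 189.8] [328.8 215.5] [327.3 241.5]
0.75 [326.8 188.9] [325.3 214.7] [323.7 240.8]
0.8 [323.1 188. ] [321.6 214. ] [320.  240.2]
190 .....................................###.........####.....................................
194 ....................................########.....####.....................................
198 ................................................#####.....................................
202 ................................................####......................................
206 ................................
[... 730 characters left out ...]
................................#####...########........................................
242 ..................................####........####........................................
246 ..........................................................................................
250 ..........................................................................................
254 ..........................................................................................
258 ..........................................................................................
262 ..........................................................................................
lunch 155
butter 1254
cup1 0
can 0
cup2 0
```

```bash
python3 -m handwheel '{"fingers":[0.35,0.35,0.35,0.35,0.35,0.35,0.35,0.35],"linear":[[0,0,0],[0,0,0],[0,0,0],[0,0,0],[0,0,0],[0,0,0],[0,0,0],[0,0,0]],"turn":[0,0,0,0,0,0,0,0]}'
python3 - <<'E'
from h import *
f=grab('top','t7');d=cv2.absdiff(f,cv2.imread('pics/t6.png')).max(2)
print('lid area change',(d[150:300,240:370]>20).sum())
robot.close_job()
E
```

```text
clock: 21.1
ee_pos: [0.4477, -0.1946, 0.4003]
tcp_rot: [[-0.999, 0.05, 0.011], [0.05, 0.999, -0.003], [-0.012, -0.002, -1.0]]
wrist_force: [0.1, 0.4, -0.5]
gripper_width: 0.347
lid area change 1
the job is handed in; nothing more can be done
```

The lid is resting on its propped stay, and I handed the job in at about 21 s of robot time. I opened the lid onto its stop and pinched the stay upright. It came out at about 1.03 rad, so I nudged its roller to about 1.12. Then I lowered the lid slowly until the roller met a firm stop at lid 0.694 rad, with about 9 N per axis at the wrist. I let go and moved the arm clear.

**Last checks:**
- The top camera puts the handle bar at lid ≈ 0.70 rad. The lid did not move between two pictures about 0.75 s apart, and the gripper was well away from it.
- I could not see the stay in its final position, because the lid hid it from the scene camera. Its angle of about 1.22–1.25 rad is worked out from the lid angle and the roller distance (L ≈ 0.145 m).
- The picture comparison showed no change at the canister or either cup. It did show changed pixels at the butter dish (1254) and the lunch box (155). I put that down to the arm and its shadow, since nothing went near them, but I did not check it separately.
- While grasping, I found and fixed a sign error in my formula for the handle's arc. It had only put a mild side load on the grip.

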